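# Rack the washed cheese moulds and mist them

### The job

First clear the curd paddle and the scrubbing brush off the draining rack and lay them down in the metal utensil tray; then stand every white mould upright (open side up) on the rack, crosswise over both rails and down between the guard wires, wholly on the rack, with a finger's width or more between neighbours. Take the yellow cover off the sanitiser fogger and put it in the tray as well, and once all the moulds are racked and the cover is in the tray, press the fogger's red cap all the way down and let it spring back up. Leave the steel bowl, the stack of tubs and the jar alone.

Things in the scene. Friction and masses are not known exactly. Their poses are not given: they have to be found in the camera images.
- rack: Fixed steel draining rack over a blue drip pan. Rails along its y: 360 mm long, 10 mm wide, centred at x = -38 and +38 mm, tops 85 mm above the table. Outside them at x = -60 and +60 mm guard wires, 6 mm, tops at 100 mm. Origin: centre of underside, on the table. Moulds stand across both rails between the guards, mould x along rack x; four fit at 85 mm pitch.
- tray: Fixed open aluminium utensil tray, outside 260 (its x) x 230 (its y) x 35 mm high, walls and floor 5 mm. Origin: centre of its underside, on the table. Stands to one side of the work area (left or right).
- canister: Fixed blue sanitiser fogger canister, body 90 x 90 mm, shoulder (where the cover rests) 110 mm above the table, sprung red cap on top. Origin: centre of its underside. Stands across from the tray.
- cap_top (a point): Middle of the top of the fogger's round red cap, 36 mm diameter; 150 mm above the table when up. Hidden under the yellow cover at first.
- fogger_cap (a joint): Travel of the red cap: 0 = up, 0.010 m = fully down; springs back; about 2 N to start, 7 N fully down.
- cover: Loose yellow square cover standing over the cap, open below, 56 x 56 x 60 mm high outside, 4 mm walls, 50 g. Origin: centre of its open underside; z up towards its closed top.
- paddle: Loose red plastic curd paddle, 210 mm long along its x, flat underside. Handle from x = -105 to +25 mm, 24 mm wide, 16 mm thick; blade from x = 25 to 105 mm, 60 mm wide, 8 mm thick. Origin: on the underside near the centre of mass. Starts lying across the rack, on its guard wires.
- brush: Loose green scrubbing brush, 180 mm long along its x, flat underside. Handle from x = -90 to +30 mm, 26 mm wide, 18 mm thick; head from x = 30 to 90 mm, 44 mm wide, 30 mm high with white bristle block below. Origin: on the underside near the centre of mass. Starts lying across the rack, on its guard wires.
- colander: Steel bowl, 140 mm diameter, 65 mm high, beyond the rack; leave alone. Origin: centre of underside.
- tubs: Nested stack of white round tubs, about 104 mm diameter, 101 mm high, beyond the rack; leave alone. Origin: centre of underside.
- jar: Glass jar, 64 mm diameter, 100 mm high; leave alone. Origin: centre of underside.
- mould1: One of two to four like white plastic brick moulds (some may be absent), open-topped box 100 mm (its x) x 50 mm (its y) x 60 mm high, 4 mm walls and floor, slotted sides, about 80 g. Origin: centre of its underside; z up. Starts upright on the table between robot and rack.
- mould2: One of two to four like white plastic brick moulds (some may be absent), open-topped box 100 mm (its x) x 50 mm (its y) x 60 mm high, 4 mm walls and floor, slotted sides, about 80 g. Origin: centre of its underside; z up. Starts upright on the table between robot and rack.
- mould3: One of two to four like white plastic brick moulds (some may be absent), open-topped box 100 mm (its x) x 50 mm (its y) x 60 mm high, 4 mm walls and floor, slotted sides, about 80 g. Origin: centre of its underside; z up. Starts upright on the table between robot and rack.
- mould4: One of two to four like white plastic brick moulds (some may be absent), open-topped box 100 mm (its x) x 50 mm (its y) x 60 mm high, 4 mm walls and floor, slotted sides, about 80 g. Origin: centre of its underside; z up. Starts upright on the table between robot and rack.

How it is judged:
On the way, in this order (a step that is already met when the one before it is completed fails the run):
1. the paddle and the brush lie in the tray, off the rack (x of paddle in the frame of tray between -0.12 and 0.12 m and y of paddle in the frame of tray between -0.105 and 0.105 m and z of paddle in the frame of tray between -0.005 and 0.03 m and x of brush in the frame of tray between -0.12 and 0.12 m and y of brush in the frame of tray between -0.105 and 0.105 m and z of brush in the frame of tray between -0.005 and 0.03 m), for 0.2 s.
2. every mould stands released, upright and crosswise on the rack's two rails, spaced apart (x of mould1 in the frame of rack between -0.018 and 0.018 m and y of mould1 in the frame of rack between -0.165 and 0.165 m and z of mould1 in the frame of rack between 0.079 and 0.092 m and angle between each of mould1, mould2, mould3, mould4's own z axis and vertical below 0.1 rad and angle between the x axis of each of mould1, mould2, mould3, mould4 and the x axis of rack, either way round below 0.35 rad and x of mould2 in the frame of rack between -0.018 and 0.018 m and y of mould2 in the frame of rack between -0.165 and 0.165 m and z of mould2 in the frame of rack between 0.079 and 0.092 m and x of mould3 in the frame of rack between -0.018 and 0.018 m and y of mould3 in the frame of rack between -0.165 and 0.165 m and z of mould3 in the frame of rack between 0.079 and 0.092 m and x of mould4 in the frame of rack between -0.018 and 0.018 m and y of mould4 in the frame of rack between -0.165 and 0.165 m and z of mould4 in the frame of rack between 0.079 and 0.092 m and horizontal distance between mould1 and mould2 above 0.058 m and horizontal distance between each of mould1, mould2 and mould3 above 0.058 m and horizontal distance between each of mould1, mould2, mould3 and mould4 above 0.058 m and not (contact force between mould1 and the fingers above 0.2 N) and not (contact force between mould2 and the fingers above 0.2 N) and not (contact force between mould3 and the fingers above 0.2 N) and not (contact force between mould4 and the fingers above 0.2 N)), for 0.2 s.
3. with the cover in the tray and every mould on the rack, the fogger's cap is pressed down (at least 8 of its 10 mm) (x of mould1 in the frame of rack between -0.018 and 0.018 m and y of mould1 in the frame of rack between -0.165 and 0.165 m and z of mould1 in the frame of rack between 0.079 and 0.092 m and angle between each of mould1, mould2, mould3, mould4's own z axis and vertical below 0.1 rad and angle between the x axis of each of mould1, mould2, mould3, mould4 and the x axis of rack, either way round below 0.35 rad and x of mould2 in the frame of rack between -0.018 and 0.018 m and y of mould2 in the frame of rack between -0.165 and 0.165 m and z of mould2 in the frame of rack between 0.079 and 0.092 m and x of mould3 in the frame of rack between -0.018 and 0.018 m and y of mould3 in the frame of rack between -0.165 and 0.165 m and z of mould3 in the frame of rack between 0.079 and 0.092 m and x of mould4 in the frame of rack between -0.018 and 0.018 m and y of mould4 in the frame of rack between -0.165 and 0.165 m and z of mould4 in the frame of rack between 0.079 and 0.092 m and x of cover in the frame of tray between -0.12 and 0.12 m and y of cover in the frame of tray between -0.105 and 0.105 m and z of cover in the frame of tray between -0.005 and 0.06 m and value of joint fogger_cap above 0.008 m), for 0.05 s.
At the end, for the whole second after the job is handed in: Paddle, brush (under 30 mm up) and cover lie in the tray; every mould stands on the rails at rest: within 18 mm of centred, 165 mm of the rack's middle, upright within 0.1 rad, crosswise within 0.35 rad, centres over 58 mm apart; the cap is back up (under 2 mm) (all of step 1 and x of mould1 in the frame of rack between -0.018 and 0.018 m and y of mould1 in the frame of rack between -0.165 and 0.165 m and z of mould1 in the frame of rack between 0.079 and 0.092 m and angle between each of mould1, mould2, mould3, mould4's own z axis and vertical below 0.1 rad and angle between the x axis of each of mould1, mould2, mould3, mould4 and the x axis of rack, either way round below 0.35 rad and x of mould2 in the frame of rack between -0.018 and 0.018 m and y of mould2 in the frame of rack between -0.165 and 0.165 m and z of mould2 in the frame of rack between 0.079 and 0.092 m and x of mould3 in the frame of rack between -0.018 and 0.018 m and y of mould3 in the frame of rack between -0.165 and 0.165 m and z of mould3 in the frame of rack between 0.079 and 0.092 m and x of mould4 in the frame of rack between -0.018 and 0.018 m and y of mould4 in the frame of rack between -0.165 and 0.165 m and z of mould4 in the frame of rack between 0.079 and 0.092 m and horizontal distance between mould1 and mould2 above 0.058 m and horizontal distance between each of mould1, mould2 and mould3 above 0.058 m and horizontal distance between each of mould1, mould2, mould3 and mould4 above 0.058 m and x of cover in the frame of tray between -0.12 and 0.12 m and y of cover in the frame of tray between -0.105 and 0.105 m and z of cover in the frame of tray between -0.005 and 0.06 m and linear speed of each of mould1, mould2, mould3, mould4, paddle, brush, cover below 0.02 m/s and value of joint fogger_cap below 0.002 m); the robot touches nothing.
It fails at once if the steel bowl is disturbed (moved more than 25 mm) (distance of colander from where it was at the start of the episode above 0.025 m).
It fails at once if the tubs is disturbed (moved more than 25 mm) (distance of tubs from where it was at the start of the episode above 0.025 m).
It fails at once if the jar is disturbed (moved more than 25 mm) (distance of jar from where it was at the start of the episode above 0.025 m).
Of mould1, mould2, mould3, mould4 only 2 to 4 are there at a start; the rules pass over those that are not, and their reading is None.
At some moment in a run one of mould1, mould2, mould3, mould4 may be knocked a few centimetres aside while the robot is not near it.
Once in a run the grip may slacken for a moment while it holds something.
It also fails if it takes over 210 s, if anything falls off the work surface, if the arm or the gripper's body presses on something with over 40 N, if the wrist force passes 120 N, or if a joint passes its speed limit or range.

### The arm

A 6-joint arm with a two-finger parallel gripper is mounted at the origin on the work surface. World frame = base frame: x ahead of the robot, y to its left, z up, the work surface at z = 0. Lengths are in m, angles in rad, forces in N, time in s.
With the tool pointing down it reaches from about 0.35 to 0.975 m from the base axis. Payload 4.9 kg.
Tool frame: the origin (TCP) lies at the very end of the fingers, on their centre line; the grasp point (between the pads) lies 19 mm behind it (ctrl.tcp_to_grasp is the z of the grasp point in the tool frame, in m); z points along the fingers, y is the line along which they close (so a half turn about z gives the same grasp; the last joint's range is limited). The gripper opens to 85 mm and grips with 20 to 120 N. Pads are 22 mm wide; open, the fingers measure 114 mm over their backs; the gripper's body (76 mm by 85 mm) begins 54 mm behind the grasp point. The pads swing forward as they close: fully open they stand 13 mm farther back than shut.
Start: joints at [-1.394, 0.053, 1.613, -0, 1.476, -0.119], TCP at [0.182, -0.598, 0.231] pointing down, gripper open.
Joint ranges: [-3.01, 3.01], [-1.01, 2.22], [0.06, 2.58], [-1.02, 4.17], [0.09, 2.62], [-3.14, 3.14]. Speed limits (rad/s): [2.57, 2.57, 3.14, 3.14, 3.14, 3.14].

### API

Orientations are given as a rotation vector (axis times angle).
In Python, from station import ctrl, eyes, job, nets gives the robot as it stands. The module is installed in compiled form; this text tells all that it offers.
- The arm moves only by the tool jog_arm, never from a script. Its argument "commands" is one flat list of numbers, 7 for each row, row after row: the shift along the tool's x, y, z each as a share of 0.06 m, from -1 to 1, then the turn, a rotation vector about the tool's x, y, z each as a share of 0.1 rad, from -1 to 1, then the finger opening in mm, from 0 to 85.4. In form: [x, y, z, ax, ay, az, grip, x, y, z, ax, ay, az, grip, ...]. A call has 1 to 20 rows; each row shifts and turns the commanded pose from where the row before left it, along the tool's axes as they then stand; what a row does not reach is not made up. A row lasts 1/8 s, in which the tool goes at most 62.5 mm and 10.7 degrees, less where a joint would pass 70% of its speed; a pose out of reach is approached as far as the arm can. A call with a number of a shift or a turn outside -1 to 1 is refused whole. A call with a gripper value outside its range is refused whole. The fingers move at their own pace and stop on an object; "newtons" is the grip in N (left out, the last holds). Time passes only in rows, so rows that do not move let the fingers close. It gives the time, the measured TCP pose, the force, the opening and the grip force at its end, in the units of the state.
- ctrl.get_obs(): the state, without advancing time (a new reading comes with each control period).
- eyes.get_image(name): name is "scene" or "top"; returns a dict with "image" (420x560x3 uint8, red, green, blue), "z_map" (420x560 float32, m along the optical axis (not along the pixel's ray), 0 where there is no reading), "K" (3x3 intrinsics, pixels), "cam_to_world" (4x4, takes a point from camera to world coordinates). Camera axes: x right, y up, looking along -z (the intrinsics and any distortion apply to the point x, -y, -z); pixel columns grow to the right and rows downward; lengths in m; the calibration is good to about 2 mm. A picture is of the moment at which its call begins.
- job.finish_job(): hands the job in; it is judged then, once.
Trained networks look in the newest picture that a camera, given by its name, has taken for a name from the list of things; names that differ only in an ending like _2 or _b are one class to them, and where a whole thing is asked for, a point or a joint stands for the part that bears it (a point fixed in the world has none). Each returns a list of dicts, best first, with "p" (0 to 1); they miss things now and then, are a little off and sometimes report something else, mostly with a low value. They report only what shows in the picture. A call takes as long as a camera call.
- nets.silhouettes(camera, name): "mask" (420x560 bool, what is visible of it) and "bbox" ([left, top, right, bottom] in pixels, round what is visible of it).
The state is a dict: "t": time; "q": joint angles; "dq": joint speeds; "effort": joint torques, N m; "tool_pos": TCP position; "tool_rot": TCP orientation; "contact_force": force on the tool from outside, world axes, zero at the start; "wrist_torque": the same for the moment, N m; "opening": finger opening in m; "grip_force": force on a finger pad.
Only numpy, scipy, OpenCV 4.12 (cv2) and the standard library are available. Lean on these libraries where they do the work, as an engineer would, in place of code of your own. Each camera call takes 0.05 s, during which the arm holds its last target. There are 200 camera calls.

## Working session

There is one attempt and no reset: what is moved stays moved. The work goes in short steps, Python scripts to look and compute and a tool call to move; the robot and the scene stay as the last step left them, time stands still between calls to the robot, and variables do not carry over. Pictures are saved under pics/ and viewed, at most 14 in all, crops included, and the job is handed in when it is done.

Besides the shell and the picture viewer there is one more tool, called after ">>>" as name(argument=value, ...) on one line, values as JSON. jog_arm: Moves the arm, as the interface text tells. Shift numbers are shares of 0.06 m and turn numbers shares of 0.1 rad, none past 1 either way. Its arguments: {"type":"object","properties":{"commands":{"type":"array","items":{"type":"number"}},"newtons":{"type":"number"}},"required":["commands"]}

```bash
mkdir -p pics; cat > h.py <<'E'
import numpy as np, cv2
from station import ctrl, eyes, job, nets
def cloud(im):
    K=im["K"];z=im["z_map"];v,u=np.mgrid[:z.shape[0],:z.shape[1]]
    P=np.stack([(u-K[0,2])/K[0,0]*z,-(v-K[1,2])/K[1,1]*z,-z],-1)
    T=im["cam_to_world"];W=P@T[:3,:3].T+T[:3,3];W[z<=0]=np.nan;return W
def look(c,png=None):
    im=eyes.get_image(c)
    if png: cv2.imwrite(png,cv2.cvtColor(im["image"],cv2.COLOR_RGB2BGR))
    return im,cloud(im)
def rect(p):
    (c,s,a)=cv2.minAreaRect((p[:,:2]*1000).astype(np.float32))
    if s[0]<s[1]: s=(s[1],s[0]);a+=90
    return np.round(c,1),np.round(s,1),round((a+90)%180-90,1)
def find(c,name,W,pmin=.3,top=None):
    for d in nets.silhouettes(c,name):
        if d["p"]<pmin: continue
        p=W[d["mask"]];p=p[~np.isnan(p[:,0])]
        if len(p)<10: continue
        zt=np.percentile(p[:,2],95);q=p[p[:,2]>zt-.012]
        print(name,round(d["p"],2),d["bbox"],"ztop",round(zt,3),"top",*rect(q),"all",*rect(p))
E
cat > a.py <<'E'
from h import *
print({k:np.round(v,3) for k,v in ctrl.get_obs().items()}, ctrl.tcp_to_grasp)
for c in("top","scene"):
    im,W=look(c,f"pics/{c}0.png");print(c,im["cam_to_world"].round(3).tolist())
    for n in"rack tray canister cover paddle brush colander tubs jar mould1".split(): find(c,n,W)
E
python3 a.py
```

```text
{'t': np.float64(0.0), 'q': array([-1.394,  0.053,  1.614,  0.   ,  1.476, -0.119]), 'dq': array([-0.   , -0.001, -0.002, -0.001,  0.001,  0.   ]), 'effort': array([ 2.0000e-03, -3.9369e+01, -3.7017e+01, -0.0000e+00,  7.0000e-03,
       -0.0000e+00]), 'tool_pos': array([ 0.182, -0.597,  0.23 ]), 'tool_rot': array([-3.105, -0.463,  0.   ]), 'contact_force': array([-0.153,  0.758, -0.292]), 'wrist_torque': array([ 0.04 ,  0.038, -0.02 ]), 'grip_force': np.float64(0.0), 'opening': np.float64(0.085)} -0.0187
top [[-0.006, 0.996, -0.086, 0.49], [-1.0, -0.007, -0.007, 0.004], [-0.007, 0.086, 0.996, 1.335], [0.0, 0.0, 0.0, 1.0]]
rack 0.61 [201.1, 192.0, 341.1, 241.2] ztop 0.099 top [577.5  28.5] [355.4 126.4] -88.5 all [578.9  29.9] [358.6 129.3] -88.4
tray 0.61 [368.2, 201.8, 466.9, 302.5] ztop 0.033 top [ 482.2 -362.5] [260.3 232.4] 3.9 all [ 481.9 -369.2] [271.8 246.8] 4.2
canister 0.77 [116.8, 211.9, 160.8, 255.8] ztop 0.111 top [538.5 381.4] [87.2 83.1] 10.4 all [541.9 389.7] [105.9 102.9] 9.9
canister 0.43 [112.9, 221.9, 142.0, 245.1] ztop 0.172 top [536.6 384. ] [57.5 55.7] -80.9 all
[... 2066 characters left out ...]
.064 top [ 767.1 -138.6] [139. 137.] -5.5 all [ 734.  -142.3] [204.6 154. ] -8.8
tubs 0.84 [330.7, 241.8, 372.8, 302.1] ztop 0.102 top [780.  112.2] [103.  101.7] 30.2 all [780.4 112.7] [104.8 101.3] -33.6
jar 0.83 [401.7, 226.1, 434.6, 268.9] ztop 0.101 top [720.5 316. ] [56.4 55.5] -41.3 all [673.5 345.7] [177.3  71.8] -29.2
mould1 0.89 [292.1, 185.6, 318.6, 219.7] ztop 0.06 top [430.8  66.1] [105.6  51.1] 4.7 all [430.8  66. ] [105.6  51.1] 4.6
mould1 0.88 [250.6, 188.7, 273.6, 224.1] ztop 0.098 top [543.1 -75.2] [129.8  46.5] -5.7 all [438.8 -63.5] [342.3  67.3] 0.3
mould1 0.41 [324.7, 187.5, 354.2, 204.1] ztop 0.093 top [527.4 169. ] [38.8  5.5] -35.2 all [468.7 187.1] [148.3  64.5] 4.0
```

View pics/top0.png

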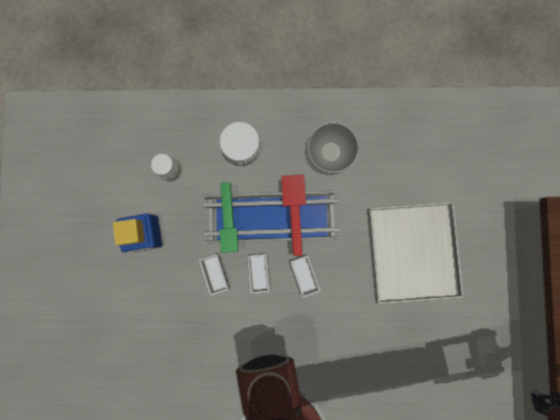

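View pics/scene0.png

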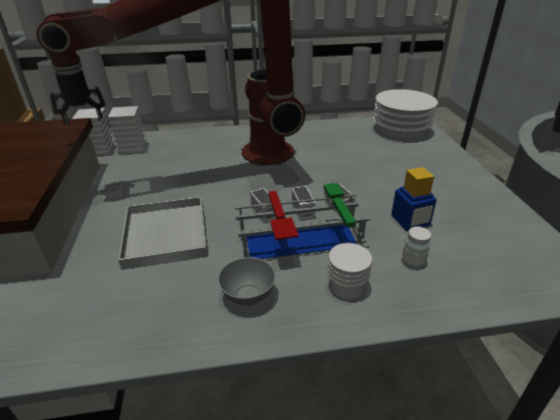

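The top view shows the paddle at (295,215), the brush at (228,217), and three moulds at (215,274), (259,273) and (305,276). The tray is at (415,252), on the robot's right, and the fogger with its yellow cover is at (135,232). Next I'll refine the paddle, brush and moulds.

```bash
cat > b.py <<'E'
from h import *
for c in("top","scene"):
    im,W=look(c);I=im["image"].astype(int);R,G,B=I[...,0],I[...,1],I[...,2];z=W[...,2]
    near=(W[...,0]>.4)&(W[...,0]<.75)&(abs(W[...,1])<.25)
    for n,m in(("paddle",(R>2*G)&(R>2*B)),("brush",(G>1.5*R)&(G>1.5*B))):
        p=W[m&near&(z>.095)]
        print(c,n,"all",*rect(p))
        for a in np.arange(.46,.70,.03):
            q=p[(p[:,0]>a)&(p[:,0]<a+.03)]
            if len(q)>4:print("  x%.2f n%d y %.3f..%.3f z %.3f"%(a,len(q),*np.percentile(q[:,1],[3,97]),np.median(q[:,2])))
    m=near&(W[...,0]<.50)&(z>.045)&(z<.075)
    n,l=cv2.connectedComponents(m.astype(np.uint8))
    for i in range(1,n):
        if (l==i).sum()>25: print(c,"mould",*rect(W[l==i]),"zmax",W[l==i][:,2].max().round(3))
E
python3 b.py
```

```text
top paddle all [579.3 -33. ] [206.2  55.8] 3.1
  x0.46 n45 y -0.048..-0.028 z 0.114
  x0.49 n99 y -0.046..-0.028 z 0.115
  x0.52 n90 y -0.044..-0.026 z 0.115
  x0.55 n95 y -0.044..-0.024 z 0.115
  x0.58 n111 y -0.047..-0.009 z 0.114
  x0.61 n253 y -0.058..-0.004 z 0.107
  x0.64 n240 y -0.055..-0.002 z 0.107
  x0.67 n95 y -0.053..-0.001 z 0.107
top brush all [575.2 139.3] [175.2  40.3] 3.9
  x0.46 n7 y 0.136..0.151 z 0.129
  x0.49 n190 y 0.116..0.154 z 0.129
  x0.52 n169 y 0.118..0.154 z 0.129
  x0.55 n98 y 0.129..0.148 z 0.117
  x0.58 n94 y 0.130..0.151 z 0.117
  x0.61 n103 y 0.133..0.153 z 0.116
  x0.64 n73 y 0.135..0.156 z 0.117
top mould [433.  186.2] [85.7 50.6] 18.3 zmax 0.065
top mould [438.2  65.5] [80.  50.3] 4.7 zmax 0.068
top mould [431.4 -56.3] [78.8 50.3] 18.3 zmax 0.064
scene paddle all [583.2 -33.1] [209.6  58.7] 3.1
  x0.46 n19 y -0.049..-0.029 z 0.115
  x0.49 n47 y -0.048..-0.027 z 0.115
  x0.52 n51 y -0.047..-0.026 z 0.115
  x0.55 n56 y -0.045..-0.024 z 0.115
  x0.58 n84 y -0.044..-0.016 z 0.114
  x0.61 n151 y -0.059..-0.004 z 0.107
  x0.64 n159 y -0.058..-0.002 z 0.107
  x0.67 n112 y -0.056..-0.002 z 0.107
scene brush all [578.9 140.9] [180.9  43.9] 3.7
  x0.46 n5 y 0.124..0.154 z 0.129
  x0.49 n87 y 0.115..0.155 z 0.129
  x0.52 n136 y 0.117..0.157 z 0.128
  x0.55 n66 y 0.127..0.151 z 0.117
  x0.58 n65 y 0.129..0.154 z 0.117
  x0.61 n83 y 0.131..0.156 z 0.117
  x0.64 n93 y 0.133..0.155 z 0.116
scene mould [426.1 208.1] [53.1  7.8] 14.8 zmax 0.062
scene mould [428.2  42.2] [54.9  4.7] 5.8 zmax 0.062
scene mould [428.7  88.3] [55.6  4.3] 5.4 zmax 0.062
scene mould [430.8 -80.6] [65.5  5.1] 20.9 zmax 0.061
scene mould [471.2  68.9] [49.6 28.3] -77.3 zmax 0.061
scene mould [472.2 -56.6] [33.7 16.3] 79.7 zmax 0.06
```

```bash
cat > plan.py <<'E'
import sys,numpy as np
from scipy.spatial.transform import Rotation as Ro
from station import ctrl
def plan(wps,step=.05):
    """waypoints (x,y,z mm, theta deg or None, grip mm, hold rows, [max step mm]); prints rows for jog_arm"""
    o=ctrl.get_obs();p=np.array(o["tool_pos"]);R=Ro.from_rotvec(o["tool_rot"]);out=[]
    for w in wps:
        t=np.array(w[:3])/1000.;th=w[3];g=w[4];h=w[5];s=(w[6]/1000 if len(w)>6 else step)
        a=np.radians(th)/2;Rt=Ro.from_rotvec(np.pi*np.array([np.cos(a),np.sin(a),0]))
        rv=(R.inv()*Rt).as_rotvec();n=int(max(np.ceil(np.linalg.norm(t-p)/s),np.ceil(abs(rv).max()/.095)))
        for k in range(n,0,-1):
            d=np.round(R.inv().apply(t-p)/k/.06,2);r=np.round((R.inv()*Rt).as_rotvec()/k/.1,2)+0.
            p=p+R.apply(d*.06);R=R*Ro.from_rotvec(r*.1);out.append([*(d+0.),*r,g])
        out+= [[0]*6+[g]]*h
        out[-1]=[*out[-1],'|']
    print(len(out),"rows");print("\n".join(",".join(f"{x:g}" if not isinstance(x,str) else x for x in r) for r in out))
E
python3 - <<'E'
from plan import plan
plan([(572,-34,200,3,85,0),(572,-34,101,3,60,1,40),(572,-34,101,3,10,4),(572,-34,190,3,10,0)])
E
```

```text
25 rows
0.64,-0.51,0.04,0,0,0.17,85
0.63,-0.52,0.04,0,0,0.17,85
0.62,-0.53,0.04,0,0,0.17,85
0.61,-0.54,0.04,0,0,0.17,85
0.6,-0.55,0.04,0,0,0.18,85
0.59,-0.56,0.04,0,0,0.17,85
0.59,-0.57,0.04,0,0,0.18,85
0.57,-0.58,0.03,0,0,0.17,85
0.57,-0.59,0.04,0,0,0.18,85
0.55,-0.6,0.03,0,0,0.17,85
0.54,-0.61,0.04,0,0,0.18,85
0.54,-0.62,0.03,0,0,0.17,85
0.52,-0.62,0.04,0,0,0.18,85
0.51,-0.64,0.03,0,0,0.17,85,|
0,0,0.55,0,0,0,60
0,0,0.55,0,0,0,60
0,0,0.55,0,0,0,60
0,0,0,0,0,0,60,|
0,0,0,0,0,0,10
0,0,0,0,0,0,10
0,0,0,0,0,0,10
0,0,0,0,0,0,10
0,0,0,0,0,0,10,|
0,0,-0.74,0,0,0,10
0,0,-0.74,0,0,0,10,|
```

>>> jog_arm(commands=[0.64,-0.51,0.04,0,0,0.17,85,0.63,-0.52,0.04,0,0,0.17,85,0.62,-0.53,0.04,0,0,0.17,85,0.61,-0.54,0.04,0,0,0.17,85,0.6,-0.55,0.04,0,0,0.18,85,0.59,-0.56,0.04,0,0,0.17,85,0.59,-0.57,0.04,0,0,0.18,85,0.57,-0.58,0.03,0,0,0.17,85,0.57,-0.59,0.04,0,0,0.18,85,0.55,-0.6,0.03,0,0,0.17,85,0.54,-0.61,0.04,0,0,0.18,85,0.54,-0.62,0.03,0,0,0.17,85,0.52,-0.62,0.04,0,0,0.18,85,0.51,-0.64,0.03,0,0,0.17,85,0,0,0.55,0,0,0,60,0,0,0.55,0,0,0,60,0,0,0.5,0,0,0,60,0,0,0,0,0,0,60], newtons=40)

```text
t: 3.45
tool_pos: [0.5695, -0.0333, 0.1011]
tool_rot: [-3.139, -0.083, 0.009]
contact_force: [-0.5, 0.5, -0.2]
opening: 0.0601
grip_force: 0.0
```

>>> jog_arm(commands=[0,0,0,0,0,0,10,0,0,0,0,0,0,10,0,0,0,0,0,0,10,0,0,0,0,0,0,10,0,0,0,0,0,0,10,0,0,-0.3,0,0,0,10,0,0,-0.7,0,0,0,10,0,0,-0.7,0,0,0,10,0,0,0,0,0,0,10])

```text
t: 4.58
tool_pos: [0.5742, -0.0341, 0.2117]
tool_rot: [3.139, 0.083, 0.014]
contact_force: [0.4, -0.1, -1.6]
opening: 0.0227
grip_force: 41.0
```

```bash
cat > c.py <<'E'
from h import *
im,W=look("scene","pics/s1.png");I=im["image"].astype(int);R,G,B=I[...,0],I[...,1],I[...,2];z=W[...,2]
p=W[(R>2*G)&(R>2*B)&(W[...,0]>.4)&(W[...,0]<.75)&(abs(W[...,1])<.12)&(z>.095)&(z<.23)]
print(rect(p),np.percentile(p[:,2],[5,50,95]).round(3))
for a in np.arange(.44,.72,.04):
    q=p[(p[:,0]>a)&(p[:,0]<a+.04)]
    if len(q)>4:print("  x%.2f y %.3f z %.3f"%(a,np.median(q[:,1]),np.median(q[:,2])))
from plan import plan
a=np.radians(3.9);c,s=np.cos(a),np.sin(a)
def tray(x,y): return 482+c*x-s*y,-362+s*x+c*y
print(tray(-12,-68))
plan([(*tray(-10,-68),190,4,10,1,40),(*tray(-10,-68),9,4,10,1,40)])
E
python3 c.py
```

```text
(array([584.5, -32.8]), array([210.7,  58.6]), 3.2) [0.211 0.213 0.221]
  x0.48 y -0.029 z 0.220
  x0.52 y -0.031 z 0.221
  x0.56 y -0.033 z 0.220
  x0.60 y -0.031 z 0.213
  x0.64 y -0.029 z 0.213
  x0.68 y -0.029 z 0.212
(np.float64(474.6528284192096), np.float64(-430.6587144488042))
18 rows
-0.18,0.59,0.03,0,0,-0.02,10
-0.18,0.59,0.03,0,0,-0.02,10
-0.18,0.59,0.03,0,0,-0.01,10
-0.18,0.59,0.03,0,-0.01,-0.02,10
-0.18,0.59,0.03,0,0,-0.01,10
-0.18,0.59,0.03,0,-0.01,-0.02,10
-0.18,0.59,0.03,0,0,-0.01,10
-0.18,0.59,0.03,0,-0.01,-0.02,10
-0.19,0.59,0.02,0,0,-0.01,10
-0.19,0.6,0.03,0.01,-0.01,-0.02,10
-0.18,0.59,0.02,0,0,-0.01,10
0,0,0,0,0,0,10,|
0,0,0.6,0,0,0,10
0,0,0.6,0,0,0,10
0,0,0.61,0,0,0,10
0,0,0.6,0,0,0,10
0,0,0.61,0,0,0,10
0,0,0,0,0,0,10,|
```

>>> jog_arm(commands=[-0.18,0.59,0.03,0,0,-0.02,10,-0.18,0.59,0.03,0,0,-0.02,10,-0.18,0.59,0.03,0,0,-0.01,10,-0.18,0.59,0.03,0,0,-0.02,10,-0.18,0.59,0.03,0,0,-0.01,10,-0.18,0.59,0.03,0,0,-0.02,10,-0.18,0.59,0.03,0,0,-0.01,10,-0.18,0.59,0.03,0,0,-0.02,10,-0.19,0.59,0.02,0,0,-0.01,10,-0.19,0.6,0.03,0,0,-0.02,10,-0.18,0.59,0.02,0,0,0,10,0,0,0,0,0,0,10,0,0,0.6,0,0,0,10,0,0,0.6,0,0,0,10,0,0,0.6,0,0,0,10,0,0,0.4,0,0,0,10,0,0,0,0,0,0,10,0,0,0,0,0,0,10])

```text
t: 6.88
tool_pos: [0.4761, -0.4301, 0.0561]
tool_rot: [3.139, 0.109, 0.001]
contact_force: [0.5, -0.5, -1.2]
opening: 0.0226
grip_force: 40.9
```

```bash
cat > d.py <<'E'
from h import *
print({k:np.round(v,3) for k,v in ctrl.get_obs().items() if k in("tool_pos","tool_rot","opening")})
for c in("top","scene"):
    im,W=look(c);I=im["image"].astype(int);R,G,B=I[...,0],I[...,1],I[...,2];z=W[...,2]
    near=(W[...,0]>.3)&(W[...,0]<.7)&(W[...,1]<-.22)&(W[...,1]>-.5)&(z<.1)
    for n,m in(("paddle",(R>2*G)&(R>2*B)),("brush",(G>1.5*R)&(G>1.5*B)),("cover",(R>2*B)&(G>1.3*B)&(R<2*G))):
        p=W[m&near]
        if len(p)>15: print(c,n,*rect(p),np.percentile(p[:,2],[5,50,95]).round(3))
E
python3 d.py
```

```text
{'tool_pos': array([ 0.476, -0.43 ,  0.056]), 'tool_rot': array([3.139e+00, 1.090e-01, 1.000e-03]), 'opening': np.float64(0.023)}
top paddle [ 538.5 -432.6] [95.4 73.7] 5.6 [0.052 0.056 0.063]
scene paddle [ 501.3 -444.9] [193.   64.7] 15.7 [0.054 0.057 0.066]
```

>>> jog_arm(commands=[0,0,0.35,0,0,0,10,0,0,0.3,0,0,0,10,0,0,0.14,0,0,0,10,0,0,0,0,0,0,10,0,0,0,0,0,0,40,0,0,0,0,0,0,40,0,0,0,0,0,0,40,0,0,-0.4,0,0,0,40,0,0,-0.8,0,0,0,60,0,0,-0.8,0,0,0,60,0,0,-0.8,0,0,0,60,0,0,0,0,0,0,60])

```text
t: 8.48
tool_pos: [0.4778, -0.4327, 0.182]
tool_rot: [3.132, 0.108, 0.01]
contact_force: [-0.2, 0.5, -0.2]
opening: 0.0602
grip_force: 0.0
```

```bash
python3 d.py; python3 b.py | grep -A9 "brush\|mould"
python3 - <<'E'
from plan import plan
plan([(582,140,200,4,60,1),(582,140,103,4,60,2,40)])
E
```

```text
{'tool_pos': array([ 0.478, -0.433,  0.182]), 'tool_rot': array([3.132, 0.108, 0.01 ]), 'opening': np.float64(0.06)}
top paddle [ 484.1 -427.4] [201.3  56.1] 3.5 [0.008 0.014 0.023]
scene paddle [ 480.8 -431. ] [204.3  56. ] 5.1 [0.01  0.012 0.021]
top brush all [575.  139.6] [175.6  39.8] 4.4
  x0.46 n8 y 0.132..0.151 z 0.128
  x0.49 n187 y 0.116..0.154 z 0.129
  x0.52 n170 y 0.118..0.154 z 0.129
  x0.55 n97 y 0.128..0.148 z 0.117
  x0.58 n92 y 0.130..0.150 z 0.117
  x0.61 n103 y 0.132..0.153 z 0.117
  x0.64 n74 y 0.135..0.155 z 0.117
top mould [433.6 186.5] [84.6 50.9] 17.7 zmax 0.064
top mould [439.4  65.4] [78.2 50. ] 4.9 zmax 0.067
top mould [431.1 -56.4] [78.3 50.3] 18.6 zmax 0.066
scene paddle all [0. 0.] [0. 0.] 0.0
scene brush all [579.1 138.5] [181.9  44.5] 1.9
  x0.49 n90 y 0.114..0.155 z 0.130
  x0.52 n134 y 0.116..0.158 z 0.128
  x0.55 n63 y 0.126..0.150 z 0.117
  x0.58 n74 y 0.128..0.154 z 0.117
  x0.61 n79 y 0.131..0.156 z 0.117
  x0.64 n94 y 0.133..0.156 z 0.116
scene mould [424.7 207.6] [51.3  8. ] 21.8 zmax 0.063
scene mould [427.7  88.5] [54.   4.7] 4.5 zmax 0.061
scene mould [431.7  42.8] [51.7  4.3] 6.2 zmax 0.061
scene mould [428.5 -33.3] [56.6  5.5] 19.6 zmax 0.061
scene mould [431.8 -80. ] [63.1  5.1] 19.5 zmax 0.061
scene mould [469.7  69.5] [49.9 27.5] -85.6 zmax 0.062
scene mould [468.8 -45. ] [52.7 20.4] -88.4 zmax 0.06
18 rows
0.2,-0.78,-0.03,0,0,0,60
0.2,-0.78,-0.04,0,0,0,60
0.2,-0.78,-0.03,0,0,0,60
0.2,-0.78,-0.04,0,0,0,60
0.2,-0.78,-0.03,0,0,0,60
0.2,-0.78,-0.04,0,0,0,60
0.21,-0.78,-0.03,0,0,0,60
0.2,-0.78,-0.04,-0.01,0,0,60
0.21,-0.78,-0.03,0,0.01,0,60
0.2,-0.78,-0.04,-0.01,0,0,60
0.21,-0.77,-0.04,0,0.01,-0.01,60
0.2,-0.78,-0.03,-0.01,0,0,60
0,0,0,0,0,0,60,|
0,0,0.54,0,0,0,60
0,0,0.54,0,0,0,60
0,0,0.54,0,0,0,60
0,0,0,0,0,0,60
0,0,0,0,0,0,60,|
```

>>> jog_arm(commands=[0.2,-0.78,-0.04,0,0,0,60,0.2,-0.78,-0.04,0,0,0,60,0.2,-0.78,-0.04,0,0,0,60,0.2,-0.78,-0.04,0,0,0,60,0.2,-0.78,-0.03,0,0,0,60,0.2,-0.78,-0.03,0,0,0,60,0.21,-0.78,-0.03,0,0,0,60,0.2,-0.78,-0.03,0,0,0,60,0.21,-0.78,-0.03,0,0,0,60,0.2,-0.78,-0.03,0,0,0,60,0.21,-0.78,-0.03,0,0,0,60,0.2,-0.78,-0.03,0,0,0,60,0,0,0,0,0,0,60,0,0,0,0,0,0,60])

```text
t: 10.42
tool_pos: [0.5817, 0.1396, 0.1982]
tool_rot: [3.139, 0.109, -0.005]
contact_force: [-0.9, -0.6, 0.5]
opening: 0.0601
grip_force: 0.0
```

```bash
python3 - <<'E'
from plan import plan
plan([(582,140,102,4,60,2,40)])
E
```

```text
5 rows
0,0,0.53,0,0.01,0,60
0,0,0.54,0,0.01,0,60
0.01,-0.01,0.53,0.01,0.01,-0.01,60
0,0,0,0,0,0,60
0,0,0,0,0,0,60,|
```

>>> jog_arm(commands=[0,0,0.53,0,0,0,60,0,0,0.54,0,0,0,60,0,0,0.53,0,0,0,60,0,0,0,0,0,0,60,0,0,0,0,0,0,10,0,0,0,0,0,0,10,0,0,0,0,0,0,10,0,0,0,0,0,0,10,0,0,0,0,0,0,10,0,0,-0.3,0,0,0,10,0,0,-0.7,0,0,0,10,0,0,-0.7,0,0,0,10,0,0,0,0,0,0,10,0,0,0,0,0,0,10])

```text
t: 12.18
tool_pos: [0.582, 0.14, 0.2055]
tool_rot: [-3.14, -0.108, 0.002]
contact_force: [0.0, -0.5, -1.1]
opening: 0.0247
grip_force: 40.5
```

```bash
cat > e.py <<'E'
from h import *
im,W=look("scene");I=im["image"].astype(int);R,G,B=I[...,0],I[...,1],I[...,2];z=W[...,2]
p=W[(G>1.5*R)&(G>1.5*B)&(W[...,0]>.4)&(W[...,0]<.75)&(abs(W[...,1])<.22)&(z>.095)&(z<.26)]
print(ctrl.get_obs()["tool_pos"],rect(p),np.percentile(p[:,2],[5,50,95]).round(3))
from plan import plan
a=np.radians(3.9);c,s=np.cos(a),np.sin(a)
def tray(x,y): return 482+c*x-s*y,-362+s*x+c*y
plan([(*tray(6,0),195,4,10,2,45)])
E
python3 e.py
```

```text
[0.58150269 0.13992785 0.20443806] (array([577. , 130.3]), array([183.8,  53. ]), 0.5) [0.205 0.216 0.23 ]
14 rows
-0.18,0.69,0.01,0,0,0,10
-0.18,0.69,0.01,0,0,0,10
-0.18,0.69,0.01,0,0,0,10
-0.18,0.68,0.01,0,0,0,10
-0.18,0.69,0.02,0,0,0,10
-0.18,0.68,0.01,0,0,0,10
-0.18,0.69,0.02,0,0,0,10
-0.17,0.68,0.01,0,0.01,0,10
-0.18,0.69,0.02,0,0,0,10
-0.17,0.68,0.01,0,0.01,0,10
-0.18,0.69,0.02,0,0,0,10
-0.17,0.68,0.01,0,0.01,-0.01,10
0,0,0,0,0,0,10
0,0,0,0,0,0,10,|
```

>>> jog_arm(commands=[-0.18,0.69,0.01,0,0,0,10,-0.18,0.69,0.01,0,0,0,10,-0.18,0.69,0.01,0,0,0,10,-0.18,0.68,0.01,0,0,0,10,-0.18,0.69,0.02,0,0,0,10,-0.18,0.68,0.01,0,0,0,10,-0.18,0.69,0.02,0,0,0,10,-0.17,0.68,0.01,0,0,0,10,-0.18,0.69,0.02,0,0,0,10,-0.17,0.68,0.01,0,0,0,10,-0.18,0.69,0.02,0,0,0,10,-0.17,0.68,0.01,0,0,0,10,0,0,0.5,0,0,0,10,0,0,0.6,0,0,0,10,0,0,0.6,0,0,0,10,0,0,0.6,0,0,0,10,0,0,0,0,0,0,10,0,0,0,0,0,0,10])

```text
t: 14.48
tool_pos: [0.4891, -0.3615, 0.0588]
tool_rot: [-3.14, -0.108, 0.0]
contact_force: [0.3, -0.2, -0.3]
opening: 0.0247
grip_force: 45.7
```

```bash
python3 d.py
```

```text
{'tool_pos': array([ 0.489, -0.362,  0.059]), 'tool_rot': array([-3.14 , -0.108,  0.   ]), 'opening': np.float64(0.025)}
top paddle [ 489.6 -418.5] [194.4  54.4] -1.4 [0.008 0.014 0.023]
top brush [ 500.2 -359.6] [134.6  28. ] 8.5 [0.065 0.069 0.079]
scene paddle [ 480.6 -428.5] [203.2  58.3] 2.8 [0.01  0.013 0.021]
scene brush [ 484.4 -364.3] [173.1  36.6] 0.7 [0.069 0.071 0.084]
```

>>> jog_arm(commands=[0,0,0.35,0,0,0,10,0,0,0.3,0,0,0,10,0,0,0.12,0,0,0,10,0,0,0,0,0,0,10,0,0,0,0,0,0,42,0,0,0,0,0,0,42,0,0,0,0,0,0,42,0,0,-0.4,0,0,0,42,0,0,-0.8,0,0,0,70,0,0,-0.8,0,0,0,70,0,0,-0.8,0,0,0,70,0,0,0,0,0,0,70])

```text
t: 16.08
tool_pos: [0.4914, -0.3637, 0.1867]
tool_rot: [3.132, 0.108, 0.012]
contact_force: [-0.4, -0.3, 0.1]
opening: 0.0701
grip_force: 0.0
```

```bash
cat > m.py <<'E'
from h import *
import sys
from scipy.optimize import least_squares
def moulds(xr=(.3,.72),yr=(-.22,.3),zr=(.045,.075)):
    P=[]
    for c in("top","scene"):
        im,W=look(c);I=im["image"].astype(int);z=W[...,2]
        sat=I.max(-1)-I.min(-1)
        m=(W[...,0]>xr[0])&(W[...,0]<xr[1])&(W[...,1]>yr[0])&(W[...,1]<yr[1])&(z>zr[0])&(z<zr[1])
        if zr[0]>.1 or 1: m&=(I.min(-1)>90)
        P.append(W[m])
    P=np.vstack(P);g=np.zeros((500,600),np.uint8)  # 1 mm... 2mm grid
    ij=np.c_[(P[:,0]*500).astype(int),((P[:,1]+.5)*500).astype(int)];g[ij[:,0],ij[:,1]]=1
    g=cv2.dilate(g,np.ones((7,7)));n,l=cv2.connectedComponents(g);lab=l[ij[:,0],ij[:,1]];r=[]
    for i in range(1,n):
        q=P[lab==i]
        if len(q)>60:
            c,s,a=rect(q);r.append((c,s,a,len(q)));print("mould",c,s,a,len(q),"z95",np.percentile(q[:,2],95).round(3))
    return r
if __name__=="__main__":
    moulds()
    moulds(zr=(.12,.16))
E
python3 d.py; python3 m.py
```

```text
{'tool_pos': array([ 0.491, -0.364,  0.187]), 'tool_rot': array([3.132, 0.108, 0.012]), 'opening': np.float64(0.07)}
top paddle [ 494.8 -428.9] [180.3  55.9] 4.8 [0.007 0.012 0.019]
top brush [ 490.7 -357.2] [152.3  31.9] 0.4 [0.018 0.023 0.036]
scene paddle [ 482.6 -433.2] [204.7  58.1] 6.0 [0.01  0.013 0.022]
scene brush [ 482.6 -359.3] [176.6  39.4] 4.7 [0.02  0.033 0.036]
mould [420.9 -59.2] [101.6  51.4] 18.8 265 z95 0.063
mould [428.5 185.6] [103.1  53.4] 18.3 297 z95 0.063
mould [430.9  64.9] [105.8  51.2] 4.3 286 z95 0.062
mould [704.9 290.1] [31.1  8. ] -20.9 71 z95 0.075
mould [ 708.4 -137.7] [99.1 22.9] 89.8 110 z95 0.067
```

```bash
cat > r.py <<'E'
from h import *
P=[]
for c in("top","scene"):
    im,W=look(c);z=W[...,2];m=(abs(W[...,0]-.578)<.08)&(abs(W[...,1]-.028)<.17)&(z>.092)&(z<.106);p=W[m]
    for sgn in(-1,1):
        q=p[(np.sign(p[:,0]-.578-(-.026)*(p[:,1]-.028))==sgn)]
        k=np.polyfit(q[:,1]-.0287,q[:,0],1)
        r=abs(q[:,0]-np.polyval(k,q[:,1]-.0287))<.006;k=np.polyfit(q[r,1]-.0287,q[r,0],1)
        print(c,sgn,len(q),"x@mid",k[1].round(4),"yaw",np.degrees(-k[0]).round(2),"z",np.median(q[:,2]).round(3))
    m=(abs(W[...,0]-.578)<.08)&(abs(W[...,1]-.028)<.25)&(z>.07)&(z<.106);print("y ends",np.percentile(W[m][:,1],[.5,99.5]).round(4))
E
python3 r.py
python3 - <<'E'
from plan import plan
plan([(425,-59,187,19,75,1),(425,-59,30,19,75,1,45)])
E
```

```text
top -1 307 x@mid 0.5173 yaw 1.51 z 0.099
top 1 309 x@mid 0.6371 yaw 1.5 z 0.098
y ends [-0.1485  0.2072]
scene -1 267 x@mid 0.5196 yaw 1.47 z 0.098
scene 1 321 x@mid 0.6395 yaw 1.37 z 0.098
y ends [-0.1474  0.2076]
13 rows
-0.1,-0.73,-0.02,0,0,-0.38,75
-0.07,-0.73,-0.02,0,0,-0.37,75
-0.05,-0.73,-0.02,0,0,-0.38,75
-0.02,-0.73,-0.02,-0.01,0,-0.37,75
0.01,-0.74,-0.02,0,0,-0.38,75
0.04,-0.73,-0.02,-0.01,0.01,-0.37,75
0.06,-0.74,-0.01,0,0,-0.38,75
0,0,0,0,0,0,75,|
0,0,0.65,0,0,0,75
0,0,0.66,0,0,0,75
0,0,0.65,0,0,0,75
0,0,0.66,0,0,0,75
0,0,0,0,0,0,75,|
```

>>> jog_arm(commands=[-0.1,-0.73,-0.02,0,0,-0.38,75,-0.07,-0.73,-0.02,0,0,-0.37,75,-0.05,-0.73,-0.02,0,0,-0.38,75,-0.02,-0.73,-0.02,0,0,-0.37,75,0.01,-0.74,-0.02,0,0,-0.38,75,0.04,-0.73,-0.02,0,0,-0.37,75,0.06,-0.74,-0.01,0,0,-0.38,75,0,0,0,0,0,0,75,0,0,0.6,0,0,0,75,0,0,0.6,0,0,0,75,0,0,0,0,0,0,75])

```text
t: 17.85
tool_pos: [0.4232, -0.0593, 0.1128]
tool_rot: [-3.096, -0.517, 0.011]
contact_force: [0.5, 0.1, -0.1]
opening: 0.0748
grip_force: 0.0
```

```bash
python3 m.py; python3 - <<'E'
from plan import plan
plan([(425,-59,32,19,75,1,45)])
E
```

```text
mould [429.1  65.8] [104.9  52.8] 4.1 259 z95 0.063
mould [427.9 185.1] [101.5  52.4] 18.0 297 z95 0.062
mould [704.7 290.3] [32.2  8.4] -22.7 69 z95 0.074
mould [ 708.3 -137.8] [99.8 22.4] 89.5 96 z95 0.067
3 rows
-0.01,-0.01,0.72,0.01,-0.01,0,75
-0.02,-0.02,0.71,0.01,-0.01,0,75
0,0,0,0,0,0,75,|
```

>>> jog_arm(commands=[0,0,0.5,0,0,0,75,0,0,0.5,0,0,0,75,0,0,0.34,0,0,0,75,0,0,0,0,0,0,75,0,0,0,0,0,0,40,0,0,0,0,0,0,40,0,0,0,0,0,0,40,0,0,0,0,0,0,40,0,0,-0.3,0,0,0,40,0,0,-0.7,0,0,0,40,0,0,-0.7,0,0,0,40,0,0,-0.7,0,0,0,40,0,0,0,0,0,0,40,0,0,0,0,0,0,40], newtons=30)

```text
t: 19.8
tool_pos: [0.4251, -0.0592, 0.179]
tool_rot: [-3.098, -0.519, 0.001]
contact_force: [-0.3, -0.2, -0.9]
opening: 0.0495
grip_force: 32.4
```

```bash
cat > g.py <<'E'
from h import *
import sys
# held mould: scene silhouettes near the tool
o=ctrl.get_obs();t=o["tool_pos"];print(np.round(t,4),o["opening"],o["grip_force"])
im,W=look("scene",sys.argv[1] if len(sys.argv)>1 else None);look("top")
for c in("scene","top"):
    if c=="top": im,W=look("top")
    for d in nets.silhouettes(c,"mould1"):
        p=W[d["mask"]];p=p[~np.isnan(p[:,0])];p=p[(p[:,2]>t[2]-.05)&(np.hypot(p[:,0]-t[0],p[:,1]-t[1])<.075)&(p[:,2]<t[2]+.045)]
        if len(p)<30: continue
        th=2*np.arctan2(o["tool_rot"][1],o["tool_rot"][0]);u=np.array([np.cos(th),np.sin(th)])
        a=(p[:,:2]-t[:2])@u;b=(p[:,:2]-t[:2])@np.array([-u[1],u[0]])
        print(c,round(d["p"],2),len(p),*rect(p),"along %.3f %.3f across %.3f %.3f z %.3f %.3f"%(*np.percentile(a,[1,99]),*np.percentile(b,[1,99]),*np.percentile(p[:,2]-t[2],[1,99])))
E
python3 g.py pics/s2.png
```

```text
[ 0.4251 -0.0592  0.179 ] 0.04947917668714145 32.38321781158447
scene 0.82 655 [423.5 -60.4] [104.3  56.8] 21.5 along -0.054 0.048 across -0.024 0.027 z -0.037 0.023
```

View pics/s2.png

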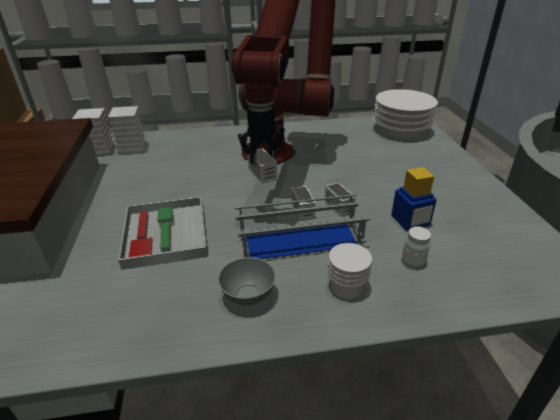

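The scene picture shows the mould held level in the gripper at (263,165), with the paddle and brush lying in the tray at (140,235) and (166,230). I'll carry the mould to rack y = -100 mm.

```bash
python3 - <<'E'
from plan import plan
plan([(583,-70,185,1.5,40,2,40)])
E
```

```text
6 rows
0.61,0.26,-0.03,0,0.01,0.76,40
0.63,0.21,-0.03,0,0.01,0.77,40
0.64,0.16,-0.03,-0.01,0,0.76,40
0.65,0.11,-0.03,0,0.01,0.77,40
0,0,0,0,0,0,40
0,0,0,0,0,0,40,|
```

>>> jog_arm(commands=[0.61,0.26,-0.03,0,0.01,0.76,40,0.63,0.21,-0.03,0,0.01,0.77,40,0.64,0.16,-0.03,0,0,0.76,40,0.65,0.11,-0.03,0,0,0.77,40,0,0,0,0,0,0,40,0,0,0,0,0,0,40])

```text
t: 20.8
tool_pos: [0.5831, -0.0698, 0.186]
tool_rot: [-3.14, -0.041, 0.001]
contact_force: [0.0, -0.4, -0.2]
opening: 0.0494
grip_force: 32.3
```

```bash
python3 g.py; python3 - <<'E'
from plan import plan
plan([(582.5,-70,118,1.5,40,2,25)])
E
```

```text
[ 0.5831 -0.0698  0.186 ] 0.04940430375931178 32.335140109062195
scene 0.6 772 [578.4 -68.3] [106.7  50.6] 0.7 along -0.056 0.047 across -0.023 0.026 z -0.037 0.023
top 0.81 275 [545.4 -69.3] [50.8 37.4] -89.7 along -0.056 -0.020 across -0.022 0.027 z -0.038 0.025
5 rows
-0.01,0,0.38,0,-0.01,0,40
0,0,0.39,0,-0.01,0,40
0,0,0.38,0,0,0,40
0,0,0,0,0,0,40
0,0,0,0,0,0,40,|
```

>>> jog_arm(commands=[0.03,0,0.4,0,0,0,40,0,0,0.4,0,0,0,40,0,0,0.2,0,0,0,40,0,0,0,0,0,0,40,0,0,0.04,0,0,0,40,0,0,0,0,0,0,40])

```text
t: 21.8
tool_pos: [0.5864, -0.07, 0.1257]
tool_rot: [-3.141, -0.041, -0.005]
contact_force: [1.0, 0.2, -1.1]
opening: 0.0493
grip_force: 32.4
```

```bash
python3 g.py
```

```text
[ 0.5864 -0.07    0.1257] 0.04929542891166081 32.35325574874878
scene 0.83 707 [581.7 -69.8] [105.4  54. ] 1.8 along -0.055 0.047 across -0.023 0.027 z -0.036 0.023
top 0.72 251 [548.7 -68.3] [48.7 38.5] -89.7 along -0.057 -0.020 across -0.021 0.027 z -0.041 0.025
```

>>> jog_arm(commands=[0,0,0.05,0,0,0,40,0,0,0.03,0,0,0,40,0,0,0,0,0,0,40])

```text
t: 22.42
tool_pos: [0.5865, -0.07, 0.1228]
tool_rot: [-3.141, -0.041, -0.004]
contact_force: [-6.0, 1.7, 12.1]
opening: 0.0495
grip_force: 33.8
```

>>> jog_arm(commands=[0,0,-0.02,0,0,0,40,0,0,0,0,0,0,60,0,0,0,0,0,0,62,0,0,0,0,0,0,62,0,0,-0.4,0,0,0,62,0,0,-0.8,0,0,0,62,0,0,-0.8,0,0,0,75,-0.8,0,-0.2,0,0,0,75,-0.8,0,0,0,0,0,75,-0.8,0,0,0,0,0,75,0,0,0,0,0,0,75])

```text
t: 23.8
tool_pos: [0.4395, -0.0734, 0.2523]
tool_rot: [-3.141, -0.039, -0.004]
contact_force: [1.4, 1.2, 0.5]
opening: 0.0747
grip_force: 0.0
```

```bash
cat > k.py <<'E'
from m import *
print("table");moulds()
print("rack");c0,s0=np.cos(.026),np.sin(.026)
for c,s,a,n in moulds(xr=(.48,.68),zr=(.125,.155)):
    d=c-np.array([578.3,29.7]);print("  in rack",(c0*d[0]+s0*d[1]).round(1),(-s0*d[0]+c0*d[1]).round(1),"ang",round(a-1.5,1))
E
python3 k.py
```

```text
table
mould [428.9  65.6] [104.9  51.6] 4.8 253 z95 0.063
mould [427.8 185.4] [101.9  52.5] 18.7 295 z95 0.063
mould [704.9 290.5] [32.   7.8] -21.0 68 z95 0.074
mould [ 708.5 -137.7] [99.3 22.2] 89.9 94 z95 0.068
rack
mould [580.8 -68.4] [101.   50.7] 1.7 355 z95 0.147
  in rack -0.1 -98.1 ang 0.2
```

```bash
python3 - <<'E'
from plan import plan
plan([(429,65.7,130,4.5,75,2,45)])
E
```

```text
7 rows
-0.03,-0.47,0.41,0,0,-0.11,75
-0.03,-0.46,0.41,0,-0.01,-0.1,75
-0.02,-0.47,0.41,0,0,-0.11,75
-0.02,-0.47,0.41,0,-0.01,-0.1,75
-0.02,-0.46,0.41,0,0,-0.11,75
0,0,0,0,0,0,75
0,0,0,0,0,0,75,|
```

>>> jog_arm(commands=[-0.03,-0.47,0.41,0,0,-0.11,75,-0.03,-0.46,0.41,0,0,-0.1,75,-0.02,-0.47,0.41,0,0,-0.11,75,-0.02,-0.47,0.41,0,0,-0.1,75,-0.02,-0.46,0.41,0,0,-0.11,75,0,0,0,0,0,0,75,0,0,0,0,0,0,75])

```text
t: 24.88
tool_pos: [0.4292, 0.0654, 0.1306]
tool_rot: [3.139, 0.124, 0.004]
contact_force: [0.5, 0.1, -0.3]
opening: 0.0748
grip_force: 0.0
```

```bash
python3 - <<'E'
from plan import plan
from h import *
im,W=look("scene");find("scene","mould1",W)
plan([(429,65.7,32,4.5,75,1,35)])
E
```

```text
mould1 0.87 [291.7, 186.2, 318.6, 219.0] ztop 0.06 top [457.9  68. ] [159.9  50.7] 4.9 all [457.3  68.1] [161.   51.1] 5.4
mould1 0.63 [322.9, 183.8, 356.2, 217.2] ztop 0.06 top [428.6 184.6] [105.2  51.8] 18.6 all [428.8 184.9] [105.4  52.7] 17.7
mould1 0.62 [253.3, 194.3, 278.0, 233.8] ztop 0.145 top [582.7 -67.8] [103.5  50.2] 0.9 all [470.8 -60.1] [339.2  66.5] -5.5
4 rows
0,0,0.55,0,-0.01,0,75
-0.01,-0.01,0.55,0,-0.02,0,75
0,0,0.55,0,-0.01,-0.01,75
0,0,0,0,0,0,75,|
```

>>> jog_arm(commands=[0,0,0.55,0,0,0,75,0,0,0.55,0,0,0,75,0,0,0.55,0,0,0,75,0,0,0,0,0,0,75,0,0,0,0,0,0,40,0,0,0,0,0,0,40,0,0,0,0,0,0,40,0,0,0,0,0,0,40,0,0,-0.3,0,0,0,40,0,0,-0.7,0,0,0,40,0,0,-0.7,0,0,0,40,0,0,-0.8,0,0,0,40,0,0,0,0,0,0,40,0,0,0,0,0,0,40])

```text
t: 26.72
tool_pos: [0.4276, 0.0658, 0.1804]
tool_rot: [-3.139, -0.124, -0.002]
contact_force: [-0.1, 0.1, -1.6]
opening: 0.0493
grip_force: 32.9
```

```bash
python3 g.py; python3 - <<'E'
from plan import plan
plan([(578,31,186,1.5,40,2,40)])
E
```

```text
[0.4276 0.0658 0.1804] 0.04927608216653601 32.87377595901489
scene 0.84 623 [427.8  69.2] [107.6  66.3] 12.7 along -0.050 0.052 across -0.024 0.027 z -0.032 0.027
6 rows
0.61,0.19,-0.03,0,0,0.13,40
0.62,0.19,-0.03,0,0,0.13,40
0.62,0.18,-0.03,0,0,0.13,40
0.62,0.17,-0.02,-0.01,0.01,0.14,40
0,0,0,0,0,0,40
0,0,0,0,0,0,40,|
```

>>> jog_arm(commands=[0.61,0.19,-0.03,0,0,0.13,40,0.62,0.19,-0.03,0,0,0.13,40,0.62,0.18,-0.03,0,0,0.13,40,0.62,0.17,-0.02,0,0,0.14,40,0,0,0,0,0,0,40,0,0,0.4,0,0,0,40,0,0,0.4,0,0,0,40,0,0,0.2,0,0,0,40,0,0,0,0,0,0,40,0,0,0,0,0,0,40])

```text
t: 28.22
tool_pos: [0.5792, 0.0308, 0.1288]
tool_rot: [-3.141, -0.041, -0.005]
contact_force: [-0.2, 0.6, -1.3]
opening: 0.0497
grip_force: 32.8
```

```bash
python3 g.py
```

```text
[0.5792 0.0308 0.1288] 0.04969553602524644 32.834601402282715
scene 0.85 736 [579.8  29.6] [104.9  55.9] 2.2 along -0.051 0.052 across -0.023 0.026 z -0.033 0.027
top 0.59 173 [538.8  30.5] [47.2 23.8] -86.7 along -0.052 -0.028 across -0.023 0.024 z -0.035 0.030
```

>>> jog_arm(commands=[0,0,0.1,0,0,0,40,0,0,0.05,0,0,0,40,0,0,0,0,0,0,40])

```text
t: 28.85
tool_pos: [0.5787, 0.0308, 0.1185]
tool_rot: [-3.141, -0.04, -0.003]
contact_force: [0.3, 0.5, -0.6]
opening: 0.0493
grip_force: 32.8
```

>>> jog_arm(commands=[0,0,0.02,0,0,0,40,0,0,0,0,0,0,40,0,0,0,0,0,0,60,0,0,0,0,0,0,62,0,0,0,0,0,0,62,0,0,-0.4,0,0,0,62,0,0,-0.8,0,0,0,62,0,0,-0.8,0,0,0,75,-0.8,0,-0.2,0,0,0,75,-0.8,0,0,0,0,0,75,-0.8,0,0,0,0,0,75,0,0,0,0,0,0,75])

```text
t: 30.35
tool_pos: [0.4324, 0.0272, 0.2488]
tool_rot: [-3.141, -0.04, -0.004]
contact_force: [0.8, 0.9, -1.1]
opening: 0.0751
grip_force: 0.0
```

```bash
python3 k.py; python3 - <<'E'
from plan import plan
plan([(428,185.3,130,18.5,75,2,45)])
E
```

```text
table
mould [428.5 185.6] [103.2  52.8] 17.5 281 z95 0.062
mould [705.  290.8] [32.4  8.7] -24.3 67 z95 0.075
mould [ 708.2 -137.6] [99.5 22.1] 89.4 95 z95 0.066
rack
mould [576.3  32.1] [102.8  50.5] 1.3 329 z95 0.147
mould [579.2 -68.4] [104.8  50.6] 1.2 360 z95 0.147
  in rack -1.9 2.5 ang -0.2
  in rack -1.7 -98.1 ang -0.3
7 rows
-0.01,-0.53,0.4,0,0,-0.59,75
0.02,-0.53,0.4,0,-0.01,-0.6,75
0.05,-0.52,0.4,0,0,-0.59,75
0.08,-0.52,0.4,0,-0.01,-0.6,75
0.12,-0.52,0.39,0,0,-0.59,75
0,0,0,0,0,0,75
0,0,0,0,0,0,75,|
```

>>> jog_arm(commands=[-0.01,-0.53,0.4,0,0,-0.59,75,0.02,-0.53,0.4,0,0,-0.6,75,0.05,-0.52,0.4,0,0,-0.59,75,0.08,-0.52,0.4,0,0,-0.6,75,0.12,-0.52,0.39,0,0,-0.59,75,0,0,0,0,0,0,75,0,0,0,0,0,0,75])

```text
t: 31.42
tool_pos: [0.4283, 0.1854, 0.1302]
tool_rot: [3.101, 0.505, 0.003]
contact_force: [-0.3, 0.5, -0.0]
opening: 0.0752
grip_force: 0.0
```

```bash
python3 - <<'E'
from plan import plan
from h import *
im,W=look("scene");find("scene","mould1",W)
plan([(428,185.3,32,18.5,75,1,35)])
E
```

```text
mould1 0.96 [288.5, 190.5, 316.6, 225.8] ztop 0.144 top [579.9  32.5] [105.8  50.3] 1.5 all [538.5  31. ] [197.5  50.7] 1.9
mould1 0.75 [319.5, 186.4, 356.7, 217.1] ztop 0.065 top [457.6 176.8] [169.5  88.3] -14.5 all [413.9 188.2] [260.3  94.9] -13.0
mould1 0.58 [253.1, 193.2, 277.5, 231.1] ztop 0.144 top [582.  -67.8] [105.8  50.5] 1.2 all [489.8 -58.9] [311.5  60.3] -5.5
4 rows
0,0,0.55,0,-0.01,0,75
-0.01,0,0.55,0,-0.01,-0.01,75
0,-0.01,0.55,0,-0.02,0,75
0,0,0,0,0,0,75,|
```

>>> jog_arm(commands=[0,0,0.55,0,0,0,75,0,0,0.55,0,0,0,75,0,0,0.55,0,0,0,75,0,0,0,0,0,0,75,0,0,0,0,0,0,40,0,0,0,0,0,0,40,0,0,0,0,0,0,40,0,0,0,0,0,0,40,0,0,-0.3,0,0,0,40,0,0,-0.7,0,0,0,40,0,0,-0.7,0,0,0,40,0,0,-0.8,0,0,0,40,0,0,0,0,0,0,40,0,0,0,0,0,0,40])

```text
t: 33.28
tool_pos: [0.427, 0.1854, 0.1804]
tool_rot: [-3.101, -0.505, -0.002]
contact_force: [-0.1, 0.0, -0.7]
opening: 0.0495
grip_force: 32.9
```

```bash
python3 g.py; python3 - <<'E'
from plan import plan
plan([(575.7,131,186,1.5,40,2,40)])
E
```

```text
[0.427  0.1854 0.1804] 0.04949974483969054 32.93070673942566
scene 0.56 613 [430.1 184.6] [102.5  56.6] 18.9 along -0.046 0.051 across -0.026 0.025 z -0.030 0.026
top 0.38 73 [430.1 161.2] [97.1  4.6] 16.2 along -0.053 0.044 across -0.025 -0.020 z -0.036 0.027
6 rows
0.52,0.41,-0.03,0,0,0.74,40
0.55,0.37,-0.03,0,0,0.74,40
0.57,0.33,-0.03,0,0,0.74,40
0.59,0.29,-0.02,0,0.01,0.75,40
0,0,0,0,0,0,40
0,0,0,0,0,0,40,|
```

>>> jog_arm(commands=[0.52,0.41,-0.03,0,0,0.74,40,0.55,0.37,-0.03,0,0,0.74,40,0.57,0.33,-0.03,0,0,0.74,40,0.59,0.29,-0.02,0,0,0.75,40,0,0,0,0,0,0,40,0,0,0.4,0,0,0,40,0,0,0.4,0,0,0,40,0,0,0.2,0,0,0,40,0,0,0,0,0,0,40,0,0,0,0,0,0,40])

```text
t: 34.78
tool_pos: [0.5769, 0.1316, 0.1289]
tool_rot: [-3.141, -0.041, -0.006]
contact_force: [-0.4, 0.2, -0.2]
opening: 0.0497
grip_force: 32.9
```

```bash
python3 g.py
```

```text
[0.5769 0.1316 0.1289] 0.0496614403481488 32.8839898109436
scene 0.66 708 [577.2 130.6] [104.2  55.6] 1.9 along -0.052 0.051 across -0.024 0.026 z -0.032 0.028
top 0.47 160 [537.6 136.3] [39.5 28.2] -86.9 along -0.053 -0.025 across -0.012 0.025 z -0.034 0.030
```

>>> jog_arm(commands=[0,0,0.1,0,0,0,40,0,0,0.07,0,0,0,40,0,0,0,0,0,0,40,0,0,0,0,0,0,60,0,0,0,0,0,0,62,0,0,0,0,0,0,62,0,0,-0.4,0,0,0,62,0,0,-0.8,0,0,0,62,0,0,-0.8,0,0,0,75,-0.8,0,-0.2,0,0,0,75,-0.8,0,0,0,0,0,75,-0.8,0,0,0,0,0,75,0,0,0,0,0,0,75])

```text
t: 36.65
tool_pos: [0.43, 0.1277, 0.2488]
tool_rot: [-3.141, -0.042, -0.004]
contact_force: [1.6, 0.4, -0.2]
opening: 0.0751
grip_force: 0.0
```

```bash
cat > f.py <<'E'
from h import *
for c in("top","scene"):
    im,W=look(c,f"pics/{c}3.png");I=im["image"].astype(int);R,G,B=I[...,0],I[...,1],I[...,2];z=W[...,2]
    p=W[(R>2*B)&(G>1.3*B)&(z>.1)&(abs(W[...,0]-.54)<.1)&(abs(W[...,1]-.385)<.1)]
    q=p[p[:,2]>.16];print(c,"all",*rect(p),"top",*rect(q),np.median(q[:,2]).round(3),"zmin",np.percentile(p[:,2],2).round(3))
from plan import plan
plan([(539,384.5,235,9.5,80,2,48)])
E
python3 k.py; python3 f.py
```

```text
table
mould [705.  290.7] [32.2  8.6] -19.2 63 z95 0.073
mould [ 708.6 -136.7] [100.9  21.9] 89.5 96 z95 0.067
rack
mould [578.6  32.2] [105.4  50.6] 2.5 334 z95 0.147
mould [574.5 133.2] [104.3  51.5] 0.8 373 z95 0.147
mould [580.9 -67.9] [103.1  50.8] 1.2 357 z95 0.147
  in rack 0.4 2.5 ang 1.0
  in rack -1.1 103.6 ang -0.7
  in rack 0.1 -97.6 ang -0.3
top all [536.3 383.4] [56.7 54.2] -82.9 top [536.2 383.3] [56.9 53.9] -83.6 0.169 zmin 0.126
scene all [539.  384.1] [63.7 59.5] 6.5 top [539.  385.2] [63.6 58.1] 7.3 0.169 zmin 0.115
8 rows
0.31,-0.71,0.04,0,0,-0.23,80
0.33,-0.7,0.04,0,0,-0.23,80
0.34,-0.69,0.04,0,0,-0.24,80
0.36,-0.68,0.04,0,-0.01,-0.23,80
0.38,-0.67,0.04,0,0,-0.24,80
0.39,-0.67,0.04,0,-0.01,-0.23,80
0,0,0,0,0,0,80
0,0,0,0,0,0,80,|
```

View pics/scene3.png

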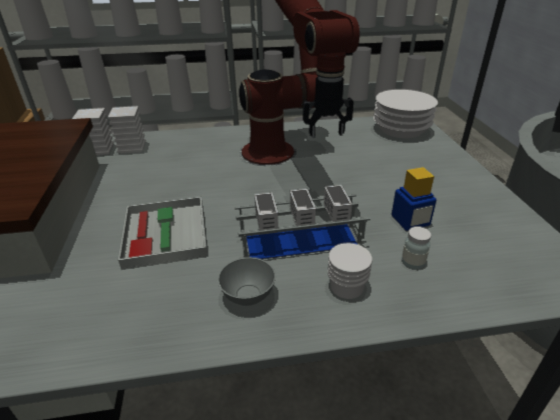

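All three moulds stand on the rack at (265,208), (303,206) and (338,203). Next is the cover at (419,182).

>>> jog_arm(commands=[0.31,-0.71,0.04,0,0,-0.23,80,0.32,-0.7,0.04,0,0,-0.23,80,0.34,-0.69,0.04,0,0,-0.23,80,0.36,-0.68,0.04,0,0,-0.23,80,0.37,-0.67,0.04,0,0,-0.23,80,0.38,-0.67,0.04,0,0,-0.2,80,0,0,0,0,0,0,80,0,0,0,0,0,0,80])

```text
t: 37.95
tool_pos: [0.5364, 0.3842, 0.2344]
tool_rot: [3.131, 0.252, 0.001]
contact_force: [-0.8, 0.9, 0.0]
opening: 0.0801
grip_force: 0.0
```

```bash
python3 - <<'E'
from plan import plan
plan([(538,384.5,142,8.5,80,2,35)])
E
```

```text
5 rows
0.01,0,0.51,0,0,0.04,80
0.01,0,0.52,0,0,0.04,80
0.01,0,0.51,0.01,-0.01,0.04,80
0,0,0,0,0,0,80
0,0,0,0,0,0,80,|
```

>>> jog_arm(commands=[0.01,0,0.51,0,0,0.04,80,0.01,0,0.52,0,0,0.04,80,0.01,0,0.51,0,0,0.04,80,0,0,0,0,0,0,80,0,0,0,0,0,0,45,0,0,0,0,0,0,45,0,0,0,0,0,0,45,0,0,0,0,0,0,45,0,0,-0.3,0,0,0,45,0,0,-0.6,0,0,0,45,0,0,-0.6,0,0,0,45,0,0,0,0,0,0,45,0,0,0,0,0,0,45])

```text
t: 39.58
tool_pos: [0.5376, 0.3846, 0.2323]
tool_rot: [-3.133, -0.234, -0.002]
contact_force: [-0.3, 0.4, -0.7]
opening: 0.0559
grip_force: 33.6
```

```bash
cat > p.py <<'E'
from h import *
from plan import plan
for c in("top","scene"):
    im,W=look(c,f"pics/{c}4.png");I=im["image"].astype(int);R,G,B=I[...,0],I[...,1],I[...,2];z=W[...,2]
    n=(z>.1)&(z<.3)&(abs(W[...,0]-.54)<.1)&(abs(W[...,1]-.385)<.1)
    for nm,m in(("cover",(R>2*B)&(G>1.3*B)),("cap",(R>2*G)&(R>2*B)&(z<.16))):
        p=W[m&n]
        if len(p)>10: print(c,nm,*rect(p),np.percentile(p[:,2],[5,50,95]).round(3))
a=np.radians(3.9);c,s=np.cos(a),np.sin(a)
def tray(x,y): return 482+c*x-s*y,-362+s*x+c*y
plan([(450,30,240,6,45,0,50),(*tray(0,65),200,4,45,1,50)])
E
python3 p.py
```

```text
top cover [529.3 365.2] [66.5 35.5] -23.4 [0.199 0.254 0.259]
top cap [536.2 367.1] [14.9  2.7] -11.7 [0.136 0.145 0.149]
scene cover [538.8 381.2] [68.8 61. ] -82.1 [0.2   0.232 0.256]
scene cap [543.4 382.3] [32.6 30.5] -59.3 [0.131 0.147 0.151]
16 rows
-0.29,0.7,-0.02,0,0,0.06,45
-0.28,0.71,-0.02,0,0,0.05,45
-0.28,0.71,-0.02,0,0,0.06,45
-0.28,0.71,-0.02,0,0,0.05,45
-0.27,0.71,-0.02,0,0,0.06,45
-0.27,0.71,-0.02,0,0,0.05,45
-0.27,0.71,-0.01,0.01,0.01,0.06,45
-0.26,0.71,-0.02,0,0,0.05,45,|
-0.02,0.78,0.1,0,0,0.05,45
-0.01,0.78,0.09,0,0,0.05,45
-0.01,0.78,0.1,0,0,0.05,45
0,0.78,0.09,0,0,0.05,45
0,0.78,0.1,0,0,0.05,45
0,0.78,0.09,0,0,0.05,45
0.01,0.79,0.1,0,0,0.05,45
0,0,0,0,0,0,45,|
```

>>> jog_arm(commands=[-0.29,0.7,-0.02,0,0,0.06,45,-0.28,0.71,-0.02,0,0,0.05,45,-0.28,0.71,-0.02,0,0,0.06,45,-0.28,0.71,-0.02,0,0,0.05,45,-0.27,0.71,-0.02,0,0,0.06,45,-0.27,0.71,-0.02,0,0,0.05,45,-0.27,0.71,-0.01,0,0,0.06,45,-0.26,0.71,-0.02,0,0,0.05,45,-0.02,0.78,0.1,0,0,0.05,45,-0.01,0.78,0.09,0,0,0.05,45,-0.01,0.78,0.1,0,0,0.05,45,0,0.78,0.09,0,0,0.05,45,0,0.78,0.1,0,0,0.05,45,0,0.78,0.09,0,0,0.05,45,0.01,0.79,0.1,0,0,0.05,45,0,0,0.6,0,0,0,45,0,0,0.6,0,0,0,45,0,0,0.4,0,0,0,45,0,0,0,0,0,0,45,0,0,0,0,0,0,45])

```text
t: 42.18
tool_pos: [0.479, -0.2968, 0.1056]
tool_rot: [-3.139, -0.11, -0.003]
contact_force: [0.2, 0.9, -0.4]
opening: 0.0551
grip_force: 33.6
```

```bash
cat d.py | sed 's/z<.1)/z<.2)/' > d2.py; python3 d2.py
```

```text
{'tool_pos': array([ 0.479, -0.297,  0.106]), 'tool_rot': array([-3.139e+00, -1.100e-01, -3.000e-03]), 'opening': np.float64(0.055)}
top paddle [ 549.6 -423.2] [71.2 56.2] 5.9 [0.007 0.012 0.016]
top brush [ 480.2 -357.2] [172.8  41. ] 5.3 [0.019 0.034 0.038]
top cover [ 496.7 -274.4] [30.9  9.6] -73.9 [0.095 0.129 0.176]
scene paddle [ 481.1 -427.1] [203.   58.2] 2.1 [0.01  0.013 0.021]
scene brush [ 465.7 -359. ] [209.7  41. ] 5.9 [0.02  0.024 0.036]
scene cover [ 480.4 -295.8] [61.  55.9] 6.7 [0.08  0.12  0.131]
```

>>> jog_arm(commands=[0,0,0.45,0,0,0,45,0,0,0.4,0,0,0,45,0,0,0.22,0,0,0,45,0,0,0,0,0,0,45,0,0,0,0,0,0,45])

```text
t: 42.9
tool_pos: [0.4796, -0.2971, 0.042]
tool_rot: [3.139, 0.11, 0.005]
contact_force: [-1.1, 0.8, -0.3]
opening: 0.0554
grip_force: 34.0
```

>>> jog_arm(commands=[0,0,0.03,0,0,0,45,0,0,0,0,0,0,60,0,0,0,0,0,0,64,0,0,0,0,0,0,64,0,0,-0.4,0,0,0,64,0,0,-0.8,0,0,0,64,0,0,-0.8,0,0,0,64,0,0,-0.8,0,0,0,64,0,0,-0.4,0,0,0,30,0,0,0,0,0,0,0,0,0,0,0,0,0,0])

```text
t: 44.28
tool_pos: [0.4779, -0.2962, 0.2294]
tool_rot: [-3.138, -0.11, -0.0]
contact_force: [-0.5, -0.1, -0.5]
opening: 0.0096
grip_force: 0.0
```

```bash
python3 d2.py; python3 k.py; python3 - <<'E'
from h import *
for c in("top","scene"):
    im,W=look(c,f"pics/{c}5.png");I=im["image"].astype(int);R,G,B=I[...,0],I[...,1],I[...,2];z=W[...,2]
    n=(z>.1)&(z<.2)&(abs(W[...,0]-.54)<.1)&(abs(W[...,1]-.385)<.1)
    p=W[(R>2*G)&(R>2*B)&n];q=p[p[:,2]>.144];print(c,"cap",*rect(p),"top",*rect(q),np.percentile(p[:,2],[5,50,95]).round(3))
from plan import plan
plan([(450,30,240,6,0,0,50),(539,384,200,9,0,2,48)])
E
```

```text
{'tool_pos': array([ 0.478, -0.296,  0.229]), 'tool_rot': array([-3.138, -0.11 , -0.   ]), 'opening': np.float64(0.01)}
top paddle [ 483.  -427.9] [203.6  54.3] 4.1 [0.008 0.015 0.024]
top brush [ 480.1 -364.2] [173.4  37.7] 2.1 [0.018 0.024 0.037]
top cover [ 477.  -293.3] [53.3 50.5] -86.0 [0.044 0.063 0.068]
scene paddle [ 482.5 -426.6] [201.  58.] 1.8 [0.01  0.013 0.021]
scene brush [ 463.8 -359.6] [215.7  40. ] 5.9 [0.02  0.024 0.036]
scene cover [ 479. -295.] [63.2 53.5] 5.9 [0.013 0.056 0.066]
table
mould [704.8 291. ] [32.3  7.7] -22.7 68 z95 0.074
mould [ 708.5 -137.9] [99.7 22.3] -89.8 103 z95 0.066
rack
mould [575.5 132.9] [105.7  51.2] 1.6 382 z95 0.147
mould [581.1 -68.3] [102.   51.2] 1.4 362 z95 0.147
mould [577.3  32.5] [102.3  51.1] 0.9 344 z95 0.147
  in rack -0.1 103.2 ang 0.1
  in rack 0.3 -98.0 ang -0.1
  in rack -0.9 2.8 ang -0.6
top cap [537.5 380.8] [30.9 27.6] 89.9 top [537.5 381.4] [29.8 27.6] -89.9 [0.14  0.148 0.153]
scene cap [542.9 381.9] [33.4 30.9] -23.8 top [542.9 381.9] [33.4 30.9] -23.8 [0.131 0.147 0.151]
17 rows
-0.01,-0.78,-0.02,0,0,-0.05,0
-0.01,-0.78,-0.02,0,0,-0.05,0
-0.01,-0.78,-0.02,0,0,-0.05,0
0,-0.78,-0.02,0,0,-0.05,0
0,-0.78,-0.02,0,0,-0.05,0
0.01,-0.78,-0.03,-0.01,-0.01,-0.05,0
0.01,-0.78,-0.02,0,0,-0.05,0,|
0.26,-0.71,0.08,0,0,-0.07,0
0.27,-0.71,0.08,0,0,-0.06,0
0.27,-0.71,0.08,0,0,-0.07,0
0.28,-0.71,0.08,0,0,-0.06,0
0.28,-0.71,0.09,0,0,-0.07,0
0.28,-0.71,0.08,0,0,-0.06,0
0.29,-0.7,0.09,0,0,-0.07,0
0.29,-0.71,0.08,0,0,-0.06,0
0,0,0,0,0,0,0
0,0,0,0,0,0,0,|
```

View pics/top5.png

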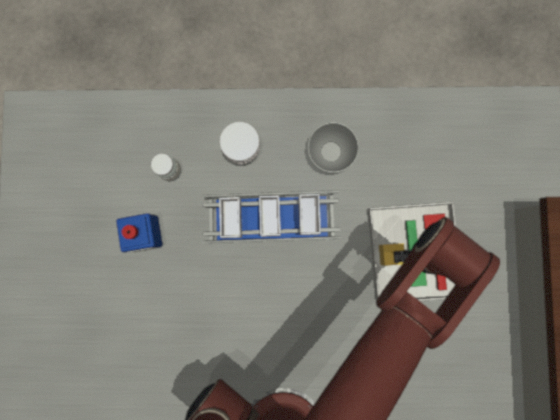

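The top view shows three moulds on the rack, with the cover, brush and paddle in the tray. The red cap is bare at (130,231), so I'll press it next.

>>> jog_arm(commands=[-0.01,-0.78,-0.02,0,0,-0.05,0,-0.01,-0.78,-0.02,0,0,-0.05,0,-0.01,-0.78,-0.02,0,0,-0.05,0,0,-0.78,-0.02,0,0,-0.05,0,0,-0.78,-0.02,0,0,-0.05,0,0.01,-0.78,-0.03,0,0,-0.05,0,0.01,-0.78,-0.02,0,0,-0.05,0,0.26,-0.71,0.08,0,0,-0.07,0,0.27,-0.71,0.08,0,0,-0.06,0,0.27,-0.71,0.08,0,0,-0.07,0,0.28,-0.71,0.08,0,0,-0.06,0,0.28,-0.71,0.09,0,0,-0.07,0,0.28,-0.71,0.08,0,0,-0.06,0,0.29,-0.7,0.09,0,0,-0.07,0,0.29,-0.69,0.08,0,0,-0.06,0,0,0,0,0,0,0,0,0,0,0,0,0,0,0])

```text
t: 46.8
tool_pos: [0.5391, 0.3826, 0.2007]
tool_rot: [3.132, 0.246, 0.002]
contact_force: [-0.1, -0.6, 0.3]
opening: 0.0001
grip_force: 0.0
```

```bash
python3 - <<'E'
from plan import plan
plan([(539.5,382.3,155,9,0,2,25)])
E
```

```text
4 rows
0,0,0.38,0,-0.01,0,0
0.01,0.01,0.38,0,0,0,0
0,0,0,0,0,0,0
0,0,0,0,0,0,0,|
```

>>> jog_arm(commands=[0,0,0.38,0,0,0,0,0,0,0.38,0,0,0,0,0,0,0,0,0,0,0,0,0,0.1,0,0,0,0,0,0,0.08,0,0,0,0,0,0,0.05,0,0,0,0,0,0,0,0,0,0,0,0,0,0,0,0,0,0])

```text
t: 47.8
tool_pos: [0.5396, 0.3829, 0.1427]
tool_rot: [-3.132, -0.246, -0.004]
contact_force: [-2.6, -3.3, 4.5]
opening: -0.0001
grip_force: 2.6
```

>>> jog_arm(commands=[0,0,0.04,0,0,0,0,0,0,0.02,0,0,0,0,0,0,0,0,0,0,0])

```text
t: 48.18
tool_pos: [0.5398, 0.383, 0.14]
tool_rot: [-3.132, -0.246, -0.005]
contact_force: [-2.9, -2.8, 8.2]
opening: -0.0001
grip_force: 4.1
```

>>> jog_arm(commands=[0,0,0.03,0,0,0,0,0,0,0,0,0,0,0,0,0,0,0,0,0,0])

```text
t: 48.55
tool_pos: [0.5398, 0.3831, 0.14]
tool_rot: [-3.132, -0.246, -0.005]
contact_force: [-6.4, -5.5, 14.4]
opening: -0.0001
grip_force: 7.1
```

Position has stopped changing while the force rises, so the cap is at its end stop. I'll lift off and check everything.

>>> jog_arm(commands=[0,0,-0.2,0,0,0,0,0,0,-0.5,0,0,0,0,0,0,-0.8,0,0,0,0,-0.5,0,-0.5,0,0,0,0,-0.5,0,0,0,0,0,0,-0.5,0,0,0,0,0,0,0,0,0,0,0,0,0,0,0,0,0,0,0,0])

```text
t: 49.55
tool_pos: [0.4506, 0.3691, 0.256]
tool_rot: [-3.131, -0.246, -0.004]
contact_force: [-0.4, -0.1, -0.1]
opening: 0.0001
grip_force: 0.0
```

```bash
python3 d2.py; python3 k.py; python3 - <<'E'
from h import *
for c in("top","scene"):
    im,W=look(c,f"pics/{c}6.png");I=im["image"].astype(int);R,G,B=I[...,0],I[...,1],I[...,2];z=W[...,2]
    n=(z>.1)&(z<.2)&(abs(W[...,0]-.54)<.1)&(abs(W[...,1]-.385)<.06)
    p=W[(R>2*G)&(R>2*B)&n];print(c,"cap",*rect(p),np.percentile(p[:,2],[5,50,95]).round(3))
E
```

```text
{'tool_pos': array([0.451, 0.369, 0.256]), 'tool_rot': array([-3.131, -0.246, -0.004]), 'opening': np.float64(0.0)}
top paddle [ 483.  -426.9] [204.1  55.8] 3.5 [0.008 0.014 0.023]
top brush [ 480.1 -360.1] [173.   41.5] 2.8 [0.018 0.026 0.037]
top cover [ 477.6 -294.8] [55.6 51.5] -86.9 [0.056 0.064 0.068]
scene paddle [ 483.3 -429.3] [201.8  59.7] 3.1 [0.01  0.013 0.021]
scene brush [ 481.9 -359.8] [181.1  39.7] 4.4 [0.02  0.024 0.036]
scene cover [ 435.4 -297.8] [149.4  54.3] 3.9 [0.012 0.057 0.066]
table
mould [705.2 291.1] [31.9  9.8] -19.6 70 z95 0.075
mould [ 708.3 -136.9] [101.5  22.3] 89.6 96 z95 0.066
rack
mould [574.2 132.9] [102.1  51.2] 1.3 378 z95 0.147
mould [581.1 -68.2] [104.2  51. ] 1.2 360 z95 0.147
mould [578.1  32.2] [103.3  50.7] 2.5 341 z95 0.147
  in rack -1.4 103.3 ang -0.2
  in rack 0.3 -97.9 ang -0.3
  in rack -0.1 2.5 ang 1.0
top cap [537.5 381.4] [31.1 27.5] 89.4 [0.137 0.149 0.153]
scene cap [543.2 384.2] [35.9 34.2] -1.6 [0.131 0.147 0.151]
```

View pics/scene6.png

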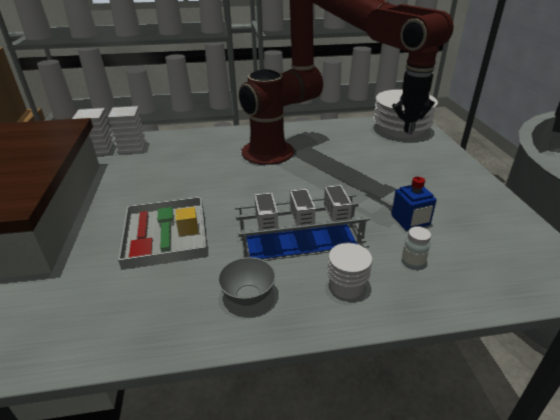

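The picture shows three moulds on the rack at (265–338,206) and the cover, brush and paddle in the tray at (187,220), (166,230) and (142,235). The cap is back up at (418,184) and nothing is touching the arm.

```bash
python3 -c "
from station import job
print(job.finish_job())"
```

```text
the job is handed in; nothing more can be done
None
```

I handed the job in at about 50 s of robot time; no verdict came back, but by my last camera check the paddle, brush and cover lie in the tray, all three moulds stand upright on the rack about 100 mm apart, and the fogger cap was pressed to its stop and is back up.

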